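Close the hatch over the sensor chip

ROBOT

A 7-joint arm with a two-finger parallel gripper is mounted at the origin on a cart in front of the work surface, level with it; the furniture and walls round the work are solid. World frame = base frame: x ahead of the robot, y to its left, z up, the work surface at z = 0. Lengths are in m, angles in rad, forces in N, time in s.
With the tool pointing down it reaches from about 0.425 to 0.925 m from the base axis. Payload 6.8 kg.
Tool frame: the origin (TCP) lies midway between the tips of the shut fingers; the grasp point (between the pads) lies 19 mm behind it (bot.grasp_offset is the distance from the TCP to the grasp point, in m); z points along the fingers, x is the direction in which the jaws open and shut, and the axes are right-handed (so a half turn about z gives the same grasp; the last joint's range is limited). The gripper opens to 85 mm and grips with 20 to 120 N. Pads are 22 mm wide; open, the fingers measure 114 mm over their backs; the gripper's body (76 mm by 85 mm) begins 54 mm behind the grasp point. The pads swing forward as they close: fully open they stand 13 mm farther back than shut.
Start: joints at [-1.259, 0.477, 0.022, 1.555, -0.011, 1.109, -0.083], TCP at [0.275, 0.616, 0.197] pointing down, gripper open.
Joint ranges: [-2.96, 2.96], [-0.34, 2.1], [-1.41, 1.46], [0.24, 2.44], [-1.37, 4.51], [0.17, 1.92], [-2.96, 2.96]. Speed limits (rad/s): [2.39, 2.39, 3.14, 3.14, 3.14, 3.14, 3.14].

INTERFACE

Orientations are given as a unit quaternion [w, x, y, z].
In Python, from station import bot, imaging gives the robot as it stands. The module is installed in compiled form; this text tells all that it offers.
- The arm moves only by the tool apply_moves, never from a script. Its argument "increments" is a list of rows, each a list of 7 numbers: the shift along the tool's x, y, z in mm, then the turn, a rotation vector about the tool's x, y, z in degrees, then the closure, from -1 (fully open) to 1 (shut). In form: [[dx, dy, dz, rx, ry, rz, grip], ...]. A call has exactly 8 rows; each row shifts and turns the pose as measured when the row begins, along the tool's axes as they then stand; what a row does not reach is not made up. A row lasts 1/8 s, in which the tool goes at most 62.5 mm and 10.7 degrees, less where a joint would pass 70% of its speed; a pose out of reach is approached as far as the arm can. A call with a gripper value outside its range is refused whole. The fingers move at their own pace and stop on an object; "grip_force" is the grip in N (left out, the last holds). Time passes only in rows, so rows that do not move let the fingers close, or fill a call up. It gives the time, the measured TCP pose, the force and the opening at its end, in the units of the state.
- bot.get_obs(): the state, without advancing time (a new reading comes with each control period).
- imaging.read_camera(name): name is "scene" or "top" or "wrist"; returns the picture (400x640x3 uint8, red, green, blue); there is no depth.
- imaging.get_calibration(name): a dict with "K" (3x3 intrinsics, pixels), "extrinsics" (4x4, takes a point from camera to world coordinates). Camera axes: x right, y down, z forward; pixel columns grow to the right and rows downward; lengths in m; the calibration is good to about 2 mm. A picture is of the moment at which its call begins: read the wrist's pose just before it. get_calibration takes no time and is no camera call; for the wrist camera it gives the pose at the moment of the call.
- bot.hand_in(): hands the job in, once; it reports no verdict.
The state is a dict: "t": time; "q": joint angles; "joint_vel": joint speeds; "joint_torque": joint torques, N m; "eef_pos": TCP position; "tool_rot": TCP orientation; "contact_force": force on the tool from outside, world axes, zero at the start; "torque": the same for the moment, N m; "gripper_width": opening from 0.0 (shut) to 1.0 (fully open).
Only numpy, scipy, OpenCV 4.12 (cv2) and the standard library are available. Lean on these libraries where they do the work, as an engineer would, in place of code of your own. Each camera call takes 0.05 s, during which the arm holds its last target.

TASK

Two small white storage boxes stand open on the bench, their metal hatches leaning back. Take the red grip of the hatch on the box that holds the sensor chip, swing the hatch up past vertical and lower it gently until it lies fully shut, without letting it drop, then let go. Leave the other box (with the petri dish) open and do not disturb the chip.

Things in the scene. Friction and masses are not known exactly. Their poses are not given: they have to be found in the camera images.
- chip_box: White open-topped box holding the sensor chip, fixed to the bench: 90 mm deep (x), 124 wide (y), 50 high, walls 4, black foam floor 30 mm up. Origin: centre of its underside; z up; its front looks along its own -x, roughly to the robot. The hatch's hinge line runs along the box's y at x = +45, z = 53 mm. Dark arms behind carry the open hatch. A twin box with a petri dish stands 0.2 to 0.4 m to one side.
- chip_hatch_grip (a point): Centre of the red grip on that box's aluminium hatch: a round bar 30 mm long, 16 mm thick, parallel to the hinge, on a thin stem 36 mm beyond the hatch's free edge, at mid-width. At hatch angle q it is at x = 45 - 130 cos q, y = 0, z = 53 + 130 sin q mm in the box frame. Pinched from above by its flat ends (30 mm apart along the box's y) it can turn between the fingers.
- chip_hatch (a joint): Angle of the hatch of the box with the sensor chip, rad: 0 is shut (level, on its stop), 1.57 upright, 2.18 leaning back on its rear stop, where it starts. About 0.2 kg with light hinge friction: it falls shut by its own weight if let go anywhere short of upright.
- dish_hatch (a joint): Angle of the hatch of the other box, which holds the petri dish: same meaning. It starts at 2.18 and is to stay there.
- sensor_chip: White sensor chip carrier with a gold window, 18 x 38 x 9 mm, loose on the black foam in its box. Origin: centre of its underside.

How it is judged:
On the way:
1. the hatch of the chip's box has been swung past vertical and is on its way down, under control (17 to 80 degrees above shut, slower than 3 rad/s) (value of joint chip_hatch between 0.3 and 1.4 rad and velocity of joint chip_hatch above -3 rad/s), for 0.2 s.
At the end, for the whole second after the job is handed in: The hatch of the box with the sensor chip lies shut (within 4.5 degrees of its stop) and at rest, released; the other hatch still leans back open (within 10 degrees); the chip lies within 15 mm of where it was (value of joint chip_hatch below 0.08 rad and velocity of joint chip_hatch between -0.1 and 0.1 rad/s and value of joint dish_hatch above 2 rad and distance of sensor_chip from where it was at the start of the episode below 0.015 m); the robot touches nothing.
It fails at once if the hatch drops onto its stop (falls faster than 3 rad/s in its last 30 degrees) (value of joint chip_hatch below 0.52 rad and velocity of joint chip_hatch below -3 rad/s).
It fails at once if the other box's hatch is swung (value of joint dish_hatch below 1.8 rad).
It fails at once if the sensor chip is disturbed (distance of sensor_chip from where it was at the start of the episode above 0.02 m).
It also fails if it takes over 42 s, if anything falls off the work surface, if the arm or the gripper's body presses on something with over 40 N, if the wrist force passes 120 N, or if a joint passes its speed limit or range.

## Working session

There is one attempt and no reset: what is moved stays moved. The work goes in short steps, Python scripts to look and compute and a tool call to move; the robot and the scene stay as the last step left them, time stands still between calls to the robot, and variables do not carry over. Pictures are saved under pics/ and viewed, and the job is handed in when it is done.

Besides the shell and the picture viewer there is one more tool, called after "Emit:" as name(argument=value, ...) on one line, values as JSON. apply_moves: Moves the arm, as the interface text tells. Its arguments: {"type":"object","properties":{"increments":{"type":"array","items":{"type":"array","items":{"type":"number"}}},"grip_force":{"type":"number"}},"required":["increments"]}

```bash
mkdir -p pics
python3 - <<'E'
from station import bot, imaging
import cv2
o=bot.get_obs();print({k:(v if not hasattr(v,'round') else v) for k,v in o.items()}, bot.grasp_offset)
for n in ["scene","top"]:
    im=imaging.read_camera(n);cv2.imwrite(f"pics/{n}0.png",im[:,:,::-1])
    c=imaging.get_calibration(n);print(n,c["K"],c["extrinsics"])
E
```

```text
{'t': 0.0, 'q': array([-1.25908597,  0.47780825,  0.02233592,  1.55646449, -0.01147167,
        1.10933194, -0.08306762]), 'joint_vel': array([-9.22307438e-04, -3.74258665e-04, -5.32627919e-05, -5.70648599e-04,
        3.97686324e-04, -4.20941768e-04, -6.53305071e-04]), 'joint_torque': array([ 2.87454204e-04, -5.96457553e+01,  1.60771083e+00, -2.81198072e+01,
        1.24144630e-02,  9.13322379e-03,  1.09152538e-05]), 'eef_pos': array([0.27487216, 0.61575974, 0.19601477]), 'tool_rot': array([ 5.79648451e-04,  8.38904709e-01,  5.44277504e-01, -7.42437296e-04]), 'contact_force': array([ 0.10705273, -0.10101725,  0.19298388]), 'torque': array([-0.014098  ,  0.00609012,  0.01431823]), 'gripper_width': 0.9996306127491628} 0.0187
scene [[465.9763132    0.         321.57755215]
 [  0.         465.9763132  199.80015039]
 [  0.           0.           1.        ]] [[ 0.57479927 -0.33104758  0.74834036 -0.23913692]
 [-0.817982   -0.25772046  0.51428165 -0.54832468]
 [ 0.02261093 -0.90773766 -0.4189285   0.48345938]
 [ 0.          0.          0.          1.        ]]
top [[510.38509829   0.         324.38974748]
 [  0.         510.38509829 199.60287619]
 [  0.           0.           1.        ]] [[-0.09392474 -0.97243269  0.21343105  0.30489143]
 [-0.99557352  0.09247088 -0.01680764 -0.00977727]
 [-0.00339186 -0.21406496 -0.97681354  1.00502716]
 [ 0.          0.          0.          1.        ]]
```

View pics/scene0.png

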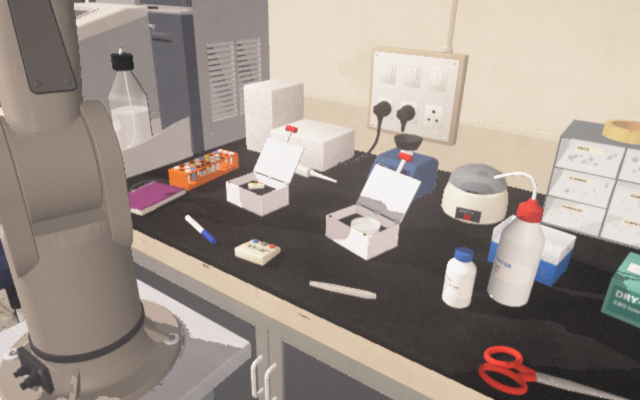

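View pics/top0.png

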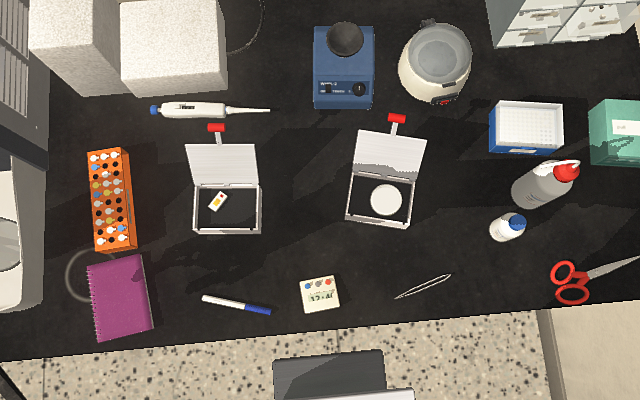

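The chip's box is the left one in the top view, around (227,205), with its red grip near (216,127). The dish box is at (380,190). I'll enlarge the left one.

Run:
```python
import cv2
a=cv2.imread("pics/top0.png")[110:250,160:290];cv2.imwrite("pics/c1.png",cv2.resize(a,None,fx=4,fy=4,interpolation=2))
a=cv2.imread("pics/scene0.png")[115:220,215:335];cv2.imwrite("pics/c2.png",cv2.resize(a,None,fx=5,fy=5,interpolation=2))
```

```text
(no output)
```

View pics/c1.png

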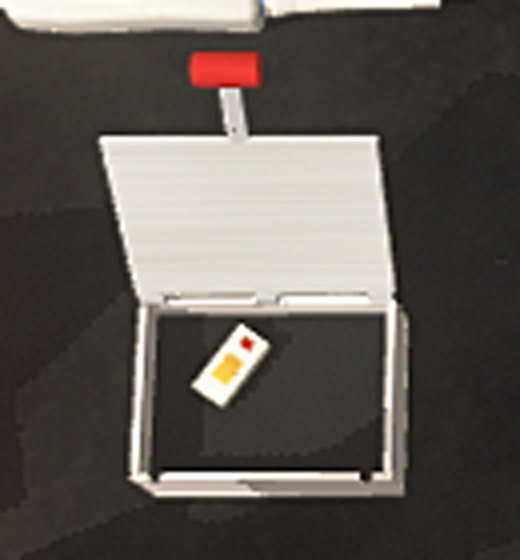

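View pics/c2.png

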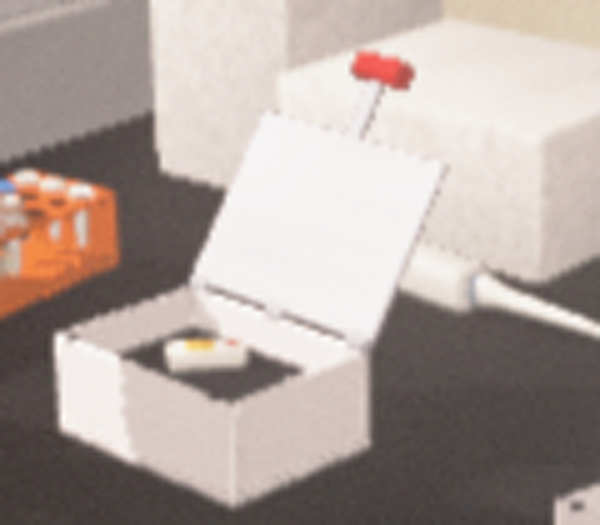

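```bash
cat > h.py <<'E'
import numpy as np
from station import bot, imaging
def proj(n,P):
    c=imaging.get_calibration(n);E=np.linalg.inv(c["extrinsics"])
    p=P@E[:3,:3].T+E[:3,3];u=p@c["K"].T;return u[:,:2]/u[:,2:]
E
python3 - <<'E'
from h import *
from scipy.optimize import least_squares
q=2.18;g=[45-130*np.cos(q),0,53+130*np.sin(q)]
t=[(g,(225,70)),((-45,62,50),(130,478)),((-45,-62,0),(405,495)),((-45,62,0),(156,495))]
s=[(g,(382,70)),((-45,-62,50),(233,403)),((-45,-62,0),(235,507)),((-45,62,50),(57,338)),((-45,62,0),(60,432)),((45,-62,0),(370,443))]
TL=np.array([a for a,_ in t])/1e3;TP=np.array([b for _,b in t])/4+[160,110]
SL=np.array([a for a,_ in s])/1e3;SP=np.array([b for _,b in s])/5+[215,115]
def w(p,L):
    c,n=np.cos(p[2]),np.sin(p[2]);R=np.array([[c,-n,0],[n,c,0],[0,0,1]]);return L@R.T+[p[0],p[1],0]
f=lambda p:np.r_[(proj("top",w(p,TL))-TP).ravel(),(proj("scene",w(p,SL))-SP).ravel()]
r=least_squares(f,[.55,.2,0],loss='soft_l1');print(r.x,np.degrees(r.x[2]));print(f(r.x).reshape(-1,2).round(1))
for q in np.arange(2.18,-.01,-.2): print(q.round(2),w(r.x,np.array([[45-130*np.cos(q),0,53+130*np.sin(q)]])/1e3).round(4))
o=bot.get_obs()
from scipy.spatial.transform import Rotation as R
print(R.from_quat(np.roll(o['tool_rot'],-1)).as_matrix().round(3))
E
```

```text
[ 0.51851784  0.16118464 -0.08515147] -4.878819745690893
[[ 0.6 -0.7]
 [ 0.5  0.2]
 [ 0.5 -0.7]
 [ 0.4 -0.1]
 [-0.4 -0.6]
 [-0.6  0.3]
 [-0.3 -0.6]
 [-1.2 -1.2]
 [-0.5 -1. ]
 [-0.2 -0.1]]
2.18 [[0.6375 0.151  0.1596]]
1.98 [[0.6149 0.153  0.1723]]
1.78 [[0.5903 0.1551 0.1802]]
1.58 [[0.5645 0.1573 0.183 ]]
1.38 [[0.5388 0.1595 0.1806]]
1.18 [[0.514  0.1616 0.1732]]
0.98 [[0.4912 0.1635 0.161 ]]
0.78 [[0.4713 0.1652 0.1444]]
0.58 [[0.455  0.1666 0.1242]]
0.38 [[0.4431 0.1676 0.1012]]
0.18 [[0.4359 0.1682 0.0763]]
[[ 0.408  0.913 -0.001]
 [ 0.913 -0.408 -0.002]
 [-0.002  0.    -1.   ]]
```

Emit:
apply_moves(increments=[[0,0,-50,0,0,0,-1],[0,0,-50,0,0,-9.6,-1],[0,0,0,0,0,-9.6,-1],[-36,33,0,0,0,0,-1],[-36,33,0,0,0,0,-1],[-36,33,0,0,0,0,-1],[-36,33,0,0,0,0,-1],[-36,33,0,0,0,0,-1]], grip_force=60)

```text
t: 1.1
eef_pos: [0.4254, 0.4212, 0.2948]
tool_rot: [0.001, 0.729, 0.684, -0.005]
contact_force: [0.1, 0.4, 0.1]
gripper_width: 1.0
```

```bash
cat >> h.py <<'E'
from scipy.spatial.transform import Rotation as Rn
def need(x,y,z,yaw=-4.88):
    o=bot.get_obs();R=Rn.from_quat(np.roll(o['tool_rot'],-1)).as_matrix()
    a=np.radians(yaw);xt=np.array([-np.sin(a),np.cos(a),0]);zt=np.array([0,0,-1.]);T=np.c_[xt,np.cross(zt,xt),zt]
    print("d mm",(R.T@(np.array([x,y,z])-o['eef_pos'])*1e3).round(1),"rot",np.degrees(Rn.from_matrix(R.T@T).as_rotvec()).round(2),"t",o['t'],o['eef_pos'].round(4),o['contact_force'].round(1),o['gripper_width'])
E
python3 -c "
from h import *
need(.6375,.151,.27)"
```

```text
d mm [-256.   228.9   25.7] rot [-0.29  0.48  1.24] t 1.1 [0.4254 0.4212 0.2948] [0.1 0.4 0.1] 1.0000269639950832
```

Emit:
apply_moves(increments=[[-38,34,0,0,0,0.6,-1],[-38,34,0,0,0,0.6,-1],[-38,34,0,0,0,0,-1],[-38,34,0,0,0,0,-1],[-38,34,4,0,0,0,-1],[-38,34,5,0,0,0,-1],[-26,24,5,0,0,0,-1],[0,0,0,0,0,0,-1]])

```text
t: 2.1
eef_pos: [0.638, 0.1336, 0.2781]
tool_rot: [0.001, 0.739, 0.674, -0.008]
contact_force: [-0.5, -0.7, 0.1]
gripper_width: 1.001
```

Run:
```python
from h import *
import cv2
need(.6375,.151,.27)
im=imaging.read_camera("wrist")[:,:,::-1].copy()
print(proj("wrist",np.array([[.6375,.151,.1596]])))
cv2.imwrite("pics/w1.png",im)
need(.6375,.151,.27)
```

```text
d mm [17.4 -2.1  7.8] rot [-0.5   0.78 -0.39] t 2.1 [0.638  0.1336 0.2781] [-0.5 -0.7  0.1] 1.0007392382064229
[[338.12609805 184.13139407]]
d mm [15.4 -1.1  8.1] rot [-0.52  0.71 -0.26] t 2.15 [0.6373 0.1357 0.2783] [0.3 0.5 0.1] 1.0013823717574515
```

View pics/w1.png

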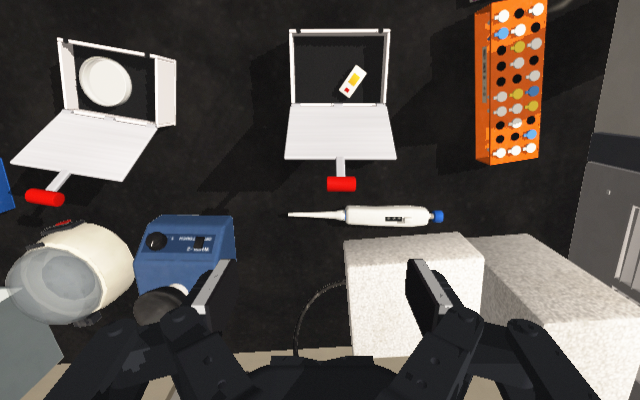

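Run:
```python
from h import *
def hit(n,uv,z):
    c=imaging.get_calibration(n);d=c["extrinsics"][:3,:3]@np.linalg.inv(c["K"])@[*uv,1];o=c["extrinsics"][:3,3];return (o+d*(z-o[2])/d[2]).round(3)
print(imaging.get_calibration("wrist")["extrinsics"].round(3))
for uv in [(130,96),(225,90),(120,5),(220,0)]:
    print(uv,hit("top",uv,0),hit("top",uv,.1),hit("top",uv,.2))
# scene: top near corner of front white box (300,152?)
for p in [[.77,.15,0],[.77,.15,.1],[.77,.15,.2]]: print(p,proj("scene",np.array([p])))
need(.6375,.151,.20)
```

```text
[[ 0.09   0.944  0.317  0.554]
 [ 0.996 -0.081 -0.04   0.145]
 [-0.012  0.319 -0.948  0.456]
 [ 0.     0.     0.     1.   ]]
(130, 96) [0.786 0.361 0.   ] [0.739 0.324 0.1  ] [0.691 0.287 0.2  ]
(225, 90) [0.781 0.16  0.   ] [0.734 0.143 0.1  ] [0.686 0.126 0.2  ]
(120, 5) [1.004 0.38  0.   ] [0.934 0.341 0.1  ] [0.865 0.302 0.2  ]
(220, 0) [0.995 0.16  0.   ] [0.927 0.143 0.1  ] [0.858 0.126 0.2  ]
[0.77, 0.15, 0] [[320.8354016 173.1934084]]
[0.77, 0.15, 0.1] [[321.63740991 139.14276399]]
[0.77, 0.15, 0.2] [[322.4939141 102.7784034]]
d mm [16.3 -0.5 78.1] rot [-0.52  0.71 -0.26] t 2.15 [0.6373 0.1357 0.2783] [0.3 0.5 0.1] 1.0013823717574515
```

The foam box is about 0.09 m high and starts at x≈0.77, so it is clear. In the wrist view the grip sits at about (341,184), against a predicted (338,184), which agrees once the residual arm motion is counted. Next I'll centre and partly descend.

Emit:
apply_moves(increments=[[16,-1,0,-0.5,0.7,-0.2,-1],[0,0,20,0,0,0,-1],[0,0,20,0,0,0,-1],[0,0,15,0,0,0,-1],[0,0,0,0,0,0,-1],[0,0,0,0,0,0,-1],[0,0,0,0,0,0,-1],[0,0,0,0,0,0,-1]])

```text
t: 3.15
eef_pos: [0.635, 0.1672, 0.2244]
tool_rot: [-0.002, 0.732, 0.682, 0.004]
contact_force: [0.7, -0.8, 0.1]
gripper_width: 1.002
```

Run:
```python
from h import *
import cv2
need(.6375,.151,.139)
print(proj("wrist",np.array([[.6375,.151,.1596]])))
im=imaging.read_camera("wrist")[:,:,::-1].copy()
cv2.imwrite("pics/w2.png",im)
need(.6375,.151,.139)
```

```text
d mm [-16.8   3.4  85.3] rot [ 0.16 -0.56  0.83] t 3.15 [0.635  0.1672 0.2244] [ 0.7 -0.8  0.1] 1.002139944678087
[[303.21941352 205.08391819]]
d mm [-16.8   3.3  85.3] rot [ 0.17 -0.56  0.83] t 3.2 [0.635  0.1671 0.2245] [-0.   1.   0.6] 1.001534563408978
```

View pics/w2.png

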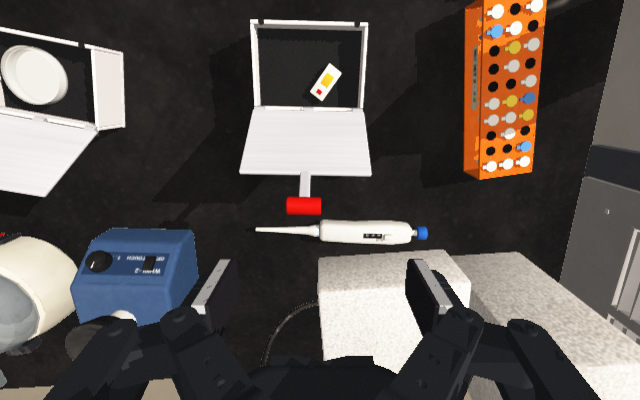

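The grip is at (304,206) against a predicted (303,205), so the model agrees to within 1 mm. The arm is at rest 17 mm off in y, so I'll correct that and descend.

Emit:
apply_moves(increments=[[-17,3,0,0.2,-0.6,0.8,-1],[0,0,0,0,0,0,-1],[0,0,0,0,0,0,-1],[0,0,20,0,0,0,-1],[0,0,15,0,0,0,-1],[0,0,10,0,0,0,-1],[0,0,0,0,0,0,-1],[0,0,0,0,0,0,-1]])

```text
t: 4.2
eef_pos: [0.638, 0.148, 0.1788]
tool_rot: [0.001, 0.737, 0.676, -0.0]
contact_force: [-0.2, -0.9, 0.5]
gripper_width: 0.997
```

```bash
python3 -c "
from h import *
need(.6375,.151,.139)"
```

```text
d mm [ 3.  -0.8 39.8] rot [ 0.05  0.05 -0.11] t 4.2 [0.638  0.148  0.1788] [-0.2 -0.9  0.5] 0.9965508767034179
```

Emit:
apply_moves(increments=[[2,-1,10,0,0,0,-1],[0,0,12,0,0,0,-1],[0,0,10,0,0,0,-1],[0,0,7,0,0,0,-1],[0,0,0,0,0,0,-1],[0,0,0,0,0,0,-1],[0,0,0,0,0,0,-1],[0,0,0,0,0,0,-1]])

```text
t: 5.2
eef_pos: [0.6378, 0.1505, 0.1381]
tool_rot: [0.001, 0.737, 0.676, 0.001]
contact_force: [-0.7, -0.4, 0.1]
gripper_width: 1.002
```

Run:
```python
from h import *
import cv2
need(.6375,.151,.139)
for n in ("wrist","scene"):
    im=imaging.read_camera(n)[:,:,::-1].copy()
    if n=="scene": im=cv2.resize(im[60:230,200:400],None,fx=4,fy=4)[:600]
    cv2.imwrite(f"pics/{n}3.png",im)
```

```text
d mm [ 0.5 -0.4 -0.9] rot [ 0.14  0.01 -0.1 ] t 5.2 [0.6378 0.1505 0.1381] [-0.7 -0.4  0.1] 1.0015325816827214
```

View pics/wrist3.png

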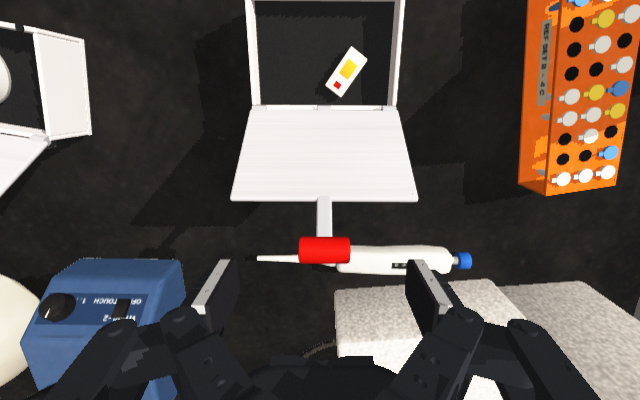

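View pics/scene3.png

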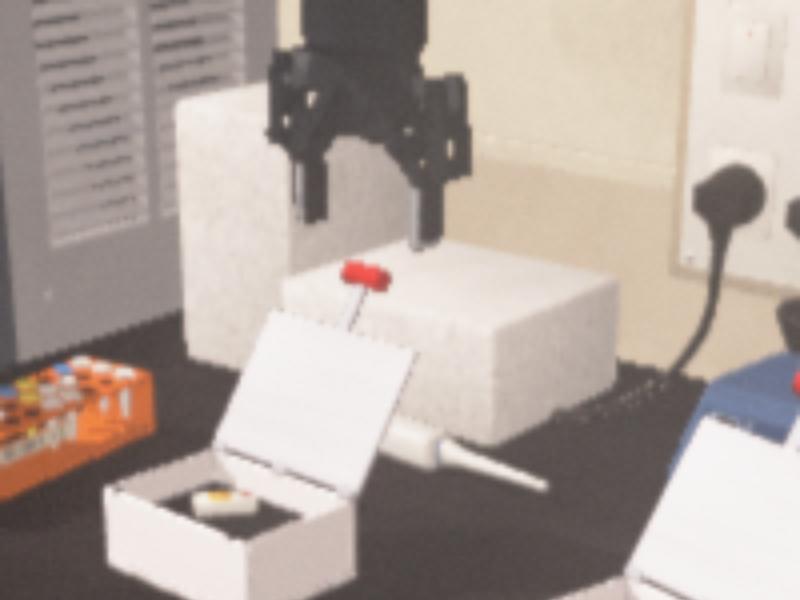

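Run:
```python
from h import *
o=bot.get_obs();R=Rn.from_quat(np.roll(o['tool_rot'],-1)).as_matrix()
L=np.array([[0,0,0],[.0425,0,-.013],[-.0425,0,-.013],[0,0,-.0187]])
W=o['eef_pos']+L@R.T
print(W.round(3))
for n in("scene","wrist","top"): print(n,proj(n,W).round(1),proj(n,np.array([[.6375,.151,.1596]])).round(1))
import cv2
im=imaging.read_camera("top")[60:260,120:320,::-1];cv2.imwrite("pics/t3.png",cv2.resize(im,None,fx=3,fy=3))
```

```text
[[0.638 0.15  0.138]
 [0.641 0.193 0.151]
 [0.634 0.108 0.151]
 [0.638 0.15  0.157]]
scene [[291.3 136.8]
 [279.1 128.4]
 [304.  135.3]
 [291.3 129.5]] [[291.  128.4]]
wrist [[322.4 233.7]
 [390.9 242.8]
 [254.1 242.9]
 [322.6 247.3]] [[323.5 249.1]]
top [[219.7 130.8]
 [194.1 128.5]
 [242.2 128.1]
 [217.5 127.2]] [[216.8 126.8]]
```

View pics/t3.png

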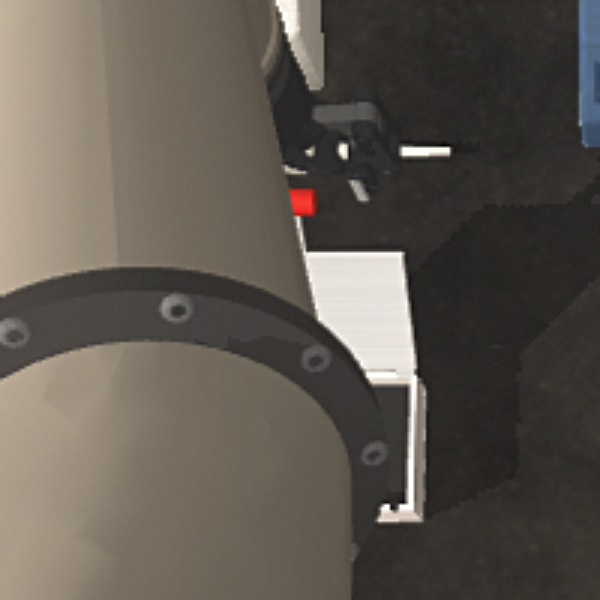

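The scene view puts the fingertips about 14 px higher than the stated TCP implies, so I'll measure where the tips really are.

Run:
```python
import cv2
from station import imaging
a=imaging.read_camera("scene")[90:145,260:330,::-1];cv2.imwrite("pics/f1.png",cv2.resize(a,None,fx=10,fy=10,interpolation=2))
a=cv2.imread("pics/wrist3.png")[220:340,180:470];cv2.imwrite("pics/f2.png",cv2.resize(a,None,fx=2.75,fy=2.75,interpolation=2))
```

```text
(no output)
```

View pics/f1.png

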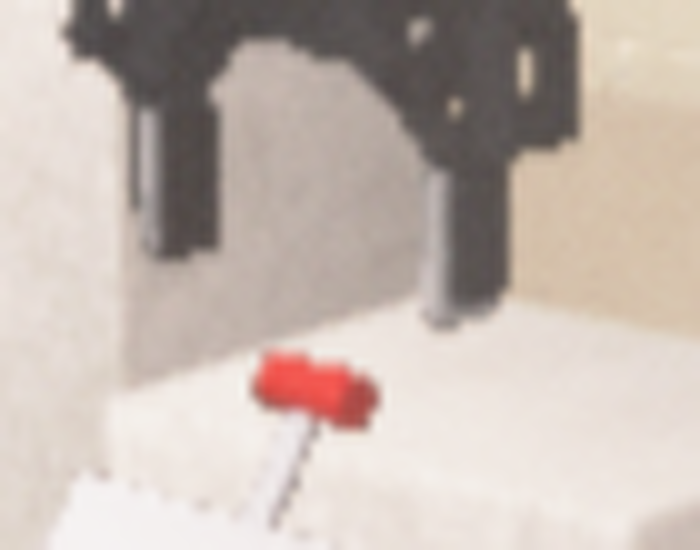

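View pics/f2.png

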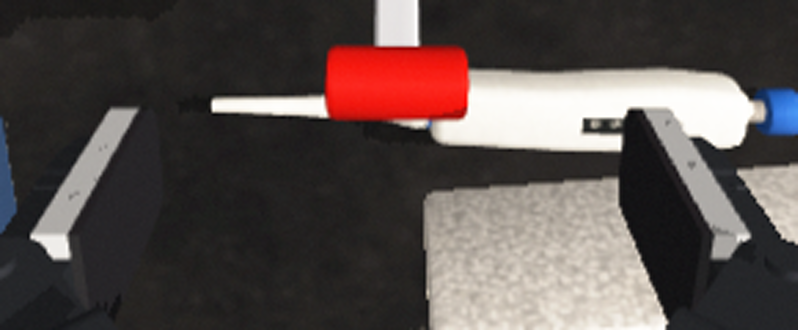

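Run:
```python
from h import *
import cv2
def P(n):
    c=imaging.get_calibration(n);return c["K"]@np.linalg.inv(c["extrinsics"])[:3]
a=np.array([[225.5,259.3],[416.7,259.3]]).T;b=np.array([[304,122.2],[275.2,115.5]]).T
X=cv2.triangulatePoints(P("wrist"),P("scene"),a,b);X=(X[:3]/X[3]).T;print(X)
print(proj("wrist",X),proj("scene",X))
need(.6375,.151,.139)
```

```text
[[0.62517537 0.10224759 0.18615503]
 [0.63348805 0.19809351 0.18486056]]
[[224.42037175 261.06454939]
 [416.4527494  259.5885566 ]] [[303.85045769 122.30645266]
 [275.1700352  115.50670478]]
d mm [ 0.6 -0.2 -1.1] rot [ 0.12  0.02 -0.11] t 5.4 [0.6377 0.1504 0.1379] [ 0.1 -0.1  0. ] 0.9991491660752857
```

The fingertips are actually at z≈0.185, about 34 mm higher than the reported TCP implies. The camera check wins, so I'll go lower and look again.

Emit:
apply_moves(increments=[[0,0,8,0,0,0,-1],[0,0,10,0,0,0,-1],[0,0,8,0,0,0,-1],[0,0,6,0,0,0,-1],[0,0,0,0,0,0,-1],[0,0,0,0,0,0,-1],[0,0,0,0,0,0,-1],[0,0,0,0,0,0,-1]])

```text
t: 6.4
eef_pos: [0.6376, 0.1504, 0.1033]
tool_rot: [0.001, 0.737, 0.676, 0.0]
contact_force: [-0.5, -0.3, 1.1]
gripper_width: 0.999
```

Run:
```python
from h import *
import cv2
need(.6375,.151,.105)
a=imaging.read_camera("scene")[90:145,260:330,::-1];cv2.imwrite("pics/f3.png",cv2.resize(a,None,fx=10,fy=10,interpolation=2))
a=imaging.read_camera("wrist")[:,:,::-1];cv2.imwrite("pics/f4.png",a)
```

```text
d mm [ 0.6 -0.1 -1.7] rot [ 0.1   0.03 -0.1 ] t 6.4 [0.6376 0.1504 0.1033] [-0.5 -0.3  1.1] 0.9991410559659484
```

View pics/f3.png

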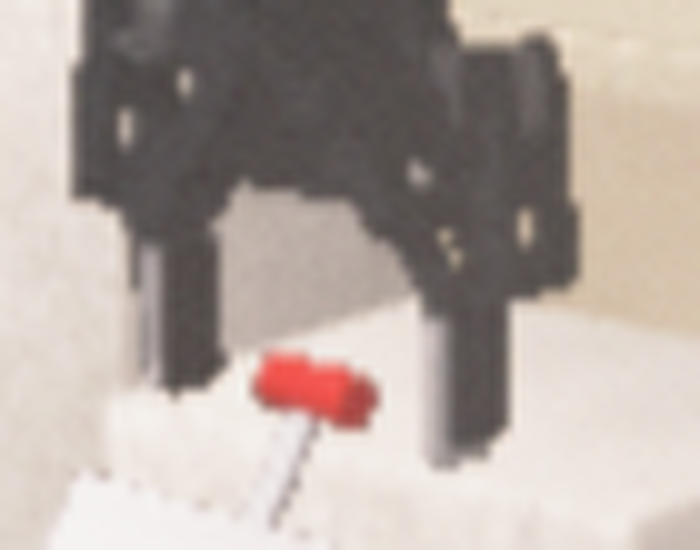

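View pics/f4.png

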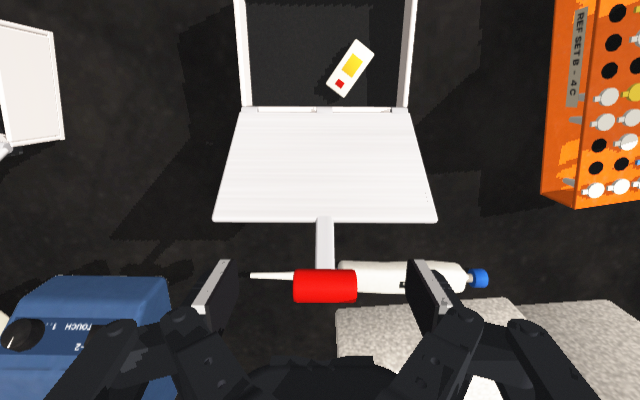

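The fingers now straddle the red bar: in the wrist view it is at (325,286), midway between the pads. Closing.

Emit:
apply_moves(increments=[[0.6,0,0,0,0,0,0],[0,0,0,0,0,0,0.4],[0,0,0,0,0,0,1],[0,0,0,0,0,0,1],[0,0,0,0,0,0,1],[0,0,0,0,0,0,1],[0,0,0,0,0,0,1],[0,0,0,0,0,0,1]], grip_force=60)

```text
t: 7.5
eef_pos: [0.6378, 0.1517, 0.1037]
tool_rot: [0.001, 0.737, 0.676, 0.001]
contact_force: [0.9, 0.9, 0.6]
gripper_width: 0.337
```

Run:
```python
from h import *
import cv2
need(.6375,.151,.105)
print(bot.get_obs()['torque'])
a=imaging.read_camera("scene")[90:145,260:330,::-1];cv2.imwrite("pics/f5.png",cv2.resize(a,None,fx=10,fy=10,interpolation=2))
a=imaging.read_camera("wrist")[:,:,::-1];cv2.imwrite("pics/f6.png",a)
```

```text
d mm [-0.8 -0.2 -1.3] rot [ 0.13 -0.02 -0.08] t 7.5 [0.6378 0.1517 0.1037] [0.9 0.9 0.6] 0.33697039052503835
[ 0.0790368   0.02908249 -0.01572008]
```

View pics/f5.png

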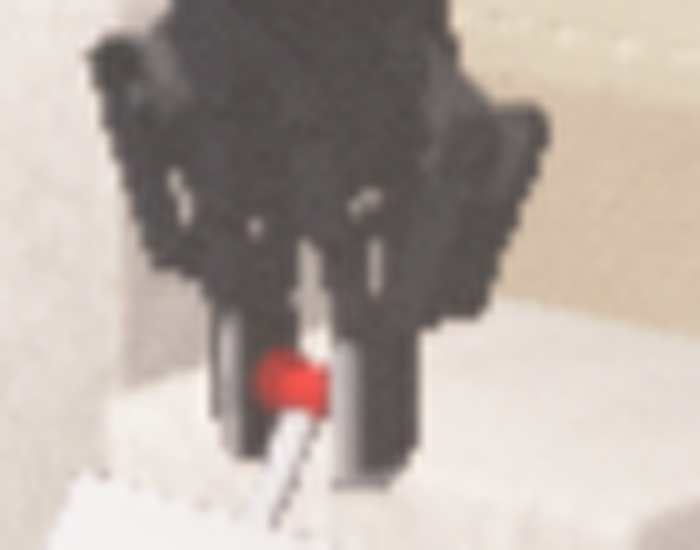

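View pics/f6.png

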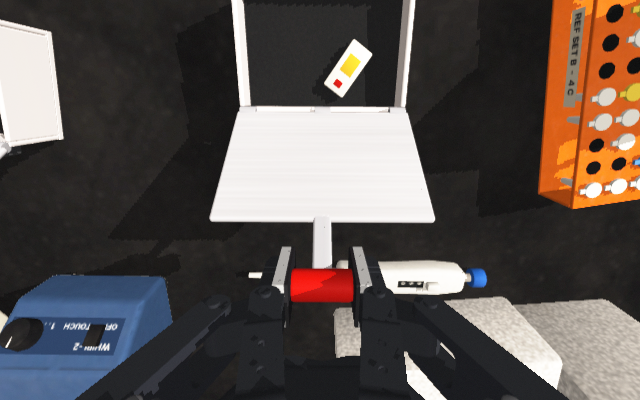

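Grasp confirmed: the bar is between both pads and the width is 0.337. Starting the arc, first from 2.18 to about 1.68 rad.

Emit:
apply_moves(increments=[[0,-7.9,-5,0,0,0,1],[0,-8.1,-4.5,0,0,0,1],[0,-8.5,-3.9,0,0,0,1],[0,-8.7,-3.3,0,0,0,1],[0,-8.9,-2.6,0,0,0,1],[0,-9.1,-2,0,0,0,1],[0,-9.1,-1.3,0,0,0,1],[0,0,0,0,0,0,1]])

```text
t: 8.6
eef_pos: [0.5746, 0.1577, 0.1272]
tool_rot: [0.002, 0.737, 0.676, 0.003]
contact_force: [2.2, 1.4, -3.4]
gripper_width: 0.337
```

```bash
cat >> h.py <<'E'
B=np.array([0.51852,0.16118]);yaw=-.08515
def arc(q,off=-.056,N=7,dq=.0714):
    o=bot.get_obs();p=o['eef_pos'];c,s=np.cos(yaw),np.sin(yaw)
    d=np.array([p[0]-B[0],p[1]-B[1]]);lx=(c*d[0]+s*d[1])*1e3;ly=(-s*d[0]+c*d[1])*1e3;z=(p[2]-off)*1e3
    qe=np.arctan2(z-53,45-lx);print("local",lx.round(1),ly.round(1),z.round(1),"q",qe.round(3),"r",np.hypot(z-53,45-lx).round(1),"F",o['contact_force'].round(1),"w",o['gripper_width'].round(3),"t",o['t'])
    x=0.5185+c*(.045-.13*np.cos(q));
    T=np.array([45-130*np.cos(q),0,53+130*np.sin(q)])/1e3
    W=[B[0]+c*T[0],B[1]+s*T[0],T[2]+off];need(*W)
E
python3 -c "
from h import *
arc(1.68)"
```

```text
Traceback (most recent call last):
  File "h.py", line 15, in arc
    qe=np.arctan2(z-53,45-lx);print("local",lx.round(1),ly.round(1),z.round(1),"q",qe.round(3),"r",np.hypot(z-53,45-lx).round(1),"F",o['contact_force'].round(1),"w",o['gripper_width'].round(3),"t",o['t'])
                                                                                                                                                                     ^^^^^^^^^^^^^^^^^^^^^^^^
AttributeError: 'float' object has no attribute 'round'
```

```bash
sed -i "s/o\['gripper_width'\].round(3)/o['gripper_width']/" h.py
python3 -c "
from h import *
arc(1.68);arc(1.18)"
```

```text
local 56.2 1.3 183.2 q 1.657 r 130.7 F [ 2.2  1.4 -3.4] w 0.33665597273333886 t 8.6
d mm [-1.3  3.   1. ] rot [ 0.37 -0.07 -0.02] t 8.6 [0.5746 0.1577 0.1272] [ 2.2  1.4 -3.4] 0.33665597273333886
local 56.2 1.3 183.2 q 1.657 r 130.7 F [ 2.2  1.4 -3.4] w 0.33665597273333886 t 8.6
d mm [ -1.3 -60.8   9.6] rot [ 0.37 -0.07 -0.02] t 8.6 [0.5746 0.1577 0.1272] [ 2.2  1.4 -3.4] 0.33665597273333886
```

Emit:
apply_moves(increments=[[0,-9.2,0,-0.3,0,0,1],[0,-9.3,0.3,0,0,0,1],[0,-9.1,0.9,0,0,0,1],[0,-9.1,1.5,0,0,0,1],[0,-9,2.2,0,0,0,1],[0,-8.8,2.7,0,0,0,1],[0,-8.6,3.4,0,0,0,1],[0,0,0,0,0,0,1]])

```text
t: 9.6
eef_pos: [0.5111, 0.1637, 0.1169]
tool_rot: [0.005, 0.737, 0.676, 0.007]
contact_force: [3.9, 1.4, -0.4]
gripper_width: 0.337
```

```bash
python3 -c "
from h import *
arc(1.16);arc(.7)
q=float(np.arctan2(1,1))
"
```

```text
local -7.6 1.8 172.9 q 1.157 r 130.9 F [ 3.9  1.4 -0.4] w 0.33710943744572963 t 9.6
d mm [-1.8  0.7  0.7] rot [ 1.01 -0.2  -0.08] t 9.6 [0.5111 0.1637 0.1169] [ 3.9  1.4 -0.4] 0.33710943744572963
local -7.6 1.8 172.9 q 1.157 r 130.9 F [ 3.9  1.4 -0.4] w 0.33710943744572963 t 9.6
d mm [ -2.  -47.4  35.3] rot [ 1.01 -0.2  -0.08] t 9.6 [0.5111 0.1637 0.1169] [ 3.9  1.4 -0.4] 0.33710943744572963
```

Emit:
apply_moves(increments=[[0,-7.6,3.8,0.5,0,0,1],[0,-7.5,4.2,0.3,0,0,1],[0,-7.1,4.6,0.3,0,0,1],[0,-6.7,5.1,0.2,0,0,1],[0,-6.4,5.5,0,0,0,1],[0,-6.2,6,0,0,0,1],[0,-5.6,6.3,0,0,0,1],[0,0,0,0,0,0,1]])

```text
t: 10.6
eef_pos: [0.4618, 0.1682, 0.0804]
tool_rot: [-0.004, 0.737, 0.676, -0.001]
contact_force: [1.3, 0.9, 1.0]
gripper_width: 0.339
```

```bash
python3 -c "
from h import *
arc(.7);arc(.3)
import cv2
cv2.imwrite('pics/s7.png',cv2.resize(imaging.read_camera('scene')[80:230,180:380,::-1],None,fx=4,fy=4))
"
```

```text
local -57.1 2.2 136.4 q 0.685 r 131.8 F [1.3 0.9 1. ] w 0.33871098640801955 t 10.6
d mm [-2.2  2.7 -0.4] rot [-0.41 -0.21 -0.1 ] t 10.6 [0.4618 0.1682 0.0804] [1.3 0.9 1. ] 0.33871098640801955
local -57.1 2.2 136.4 q 0.685 r 131.8 F [1.3 0.9 1. ] w 0.33871098640801955 t 10.6
d mm [ -2.4 -21.8  45.1] rot [-0.41 -0.21 -0.1 ] t 10.6 [0.4618 0.1682 0.0804] [1.3 0.9 1. ] 0.33871098640801955
```

View pics/s7.png

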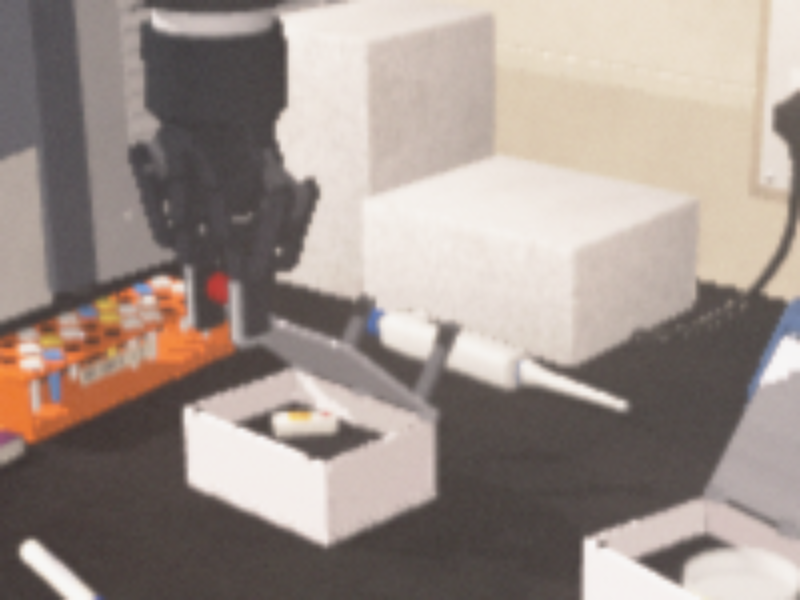

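The scene view shows the hatch part-way down, the red bar held at (215,288) between the fingers and the chip still in place. Continuing to about 0.25 rad.

Emit:
apply_moves(increments=[[-0.3,-4,6.8,-0.2,0,0,1],[-0.2,-4.2,6.7,0,0,0,1],[0,-4,7,0,0,0,1],[0,-3.6,7.2,0,0,0,1],[0,-3.2,7.4,0,0,0,1],[0,-2.7,7.6,0,0,0,1],[0,-2.3,7.8,0,0,0,1],[0,0,0,0,0,0,1]])

```text
t: 11.65
eef_pos: [0.4357, 0.1706, 0.0277]
tool_rot: [-0.003, 0.737, 0.676, -0.001]
contact_force: [1.0, 2.1, 3.5]
gripper_width: 0.341
```

```bash
python3 -c "
from h import *
arc(.25);arc(.0)
"
```

```text
local -83.3 2.4 83.7 q 0.234 r 132.0 F [1.  2.1 3.5] w 0.3408903321573527 t 11.65
d mm [-2.4  2.4 -1.5] rot [-0.33 -0.21 -0.09] t 11.65 [0.4357 0.1706 0.0277] [1.  2.1 3.5] 0.3408903321573527
local -83.3 2.4 83.7 q 0.234 r 132.0 F [1.  2.1 3.5] w 0.3408903321573527 t 11.65
d mm [-2.5 -1.5 30.7] rot [-0.33 -0.21 -0.09] t 11.65 [0.4357 0.1706 0.0277] [1.  2.1 3.5] 0.3408903321573527
```

Emit:
apply_moves(increments=[[-0.2,-0.6,5,0,0,0,1],[0,-0.5,5,0,0,0,1],[0,-0.3,5,0,0,0,1],[0,-0.2,4,0,0,0,1],[0,0,4,0,0,0,1],[0,0,3,0,0,0,1],[0,0,2,0,0,0,1],[0,0,0,0,0,0,1]])

```text
t: 12.65
eef_pos: [0.4322, 0.1709, -0.0024]
tool_rot: [-0.004, 0.737, 0.676, -0.002]
contact_force: [-1.3, 1.5, 3.8]
gripper_width: 0.332
```

```bash
python3 -c "
from h import *
arc(.0)
"
```

```text
local -86.8 2.4 53.6 q 0.004 r 131.8 F [-1.3  1.5  3.8] w 0.3318816785194692 t 12.65
d mm [-2.4  1.8  0.6] rot [-0.48 -0.17 -0.01] t 12.65 [ 0.4322  0.1709 -0.0024] [-1.3  1.5  3.8] 0.3318816785194692
```

Emit:
apply_moves(increments=[[0,0,1.5,0,0,0,1],[0,0,1.5,0,0,0,1],[0,0,1,0,0,0,1],[0,0,0,0,0,0,1],[0,0,0,0,0,0,1],[0,0,0,0,0,0,1],[0,0,0,0,0,0,1],[0,0,0,0,0,0,1]])

```text
t: 13.65
eef_pos: [0.4323, 0.171, -0.0064]
tool_rot: [-0.004, 0.737, 0.676, -0.002]
contact_force: [-0.9, 2.2, 3.8]
gripper_width: 0.34
```

```bash
python3 -c "
from h import *
arc(.0)
import cv2
cv2.imwrite('pics/s8.png',cv2.resize(imaging.read_camera('scene')[80:230,180:380,::-1],None,fx=4,fy=4))
"
```

```text
local -86.8 2.4 49.6 q -0.026 r 131.8 F [-0.9  2.2  3.8] w 0.3395120646355083 t 13.65
d mm [-2.4  1.7 -3.4] rot [-0.46 -0.19  0.  ] t 13.65 [ 0.4323  0.171  -0.0064] [-0.9  2.2  3.8] 0.3395120646355083
```

View pics/s8.png

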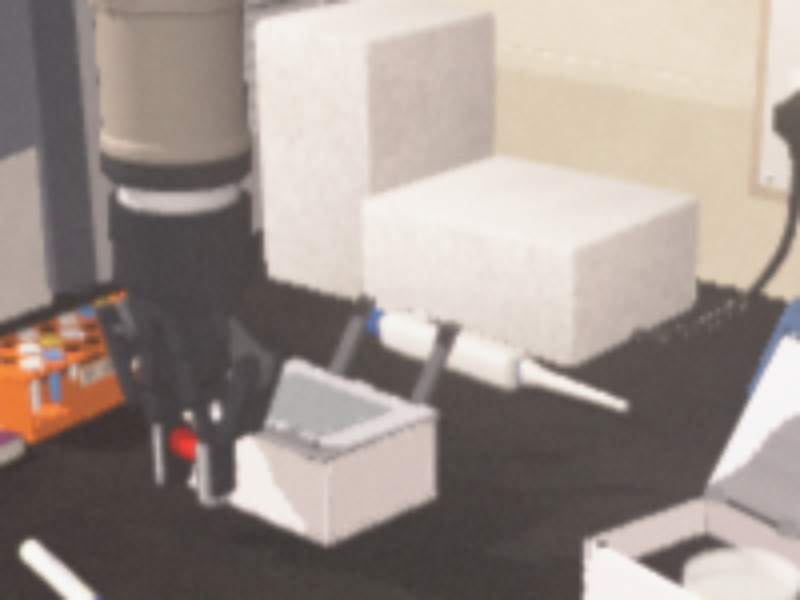

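Emit:
apply_moves(increments=[[0,0,1.5,0,0,0,1],[0,0,1.5,0,0,0,1],[0,0,1.5,0,0,0,1],[0,0,0,0,0,0,1],[0,0,0,0,0,0,1],[0,0,0,0,0,0,1],[0,0,0,0,0,0,1],[0,0,0,0,0,0,1]])

```text
t: 14.7
eef_pos: [0.4324, 0.171, -0.0085]
tool_rot: [-0.004, 0.737, 0.676, -0.002]
contact_force: [-2.7, 3.0, 6.8]
gripper_width: 0.339
```

```bash
python3 -c "
from h import *
arc(.0)
import cv2
cv2.imwrite('pics/s9.png',cv2.resize(imaging.read_camera('scene')[155:225,205:300,::-1],None,fx=8,fy=8,interpolation=2))
cv2.imwrite('pics/w9.png',imaging.read_camera('wrist')[:,:,::-1])
"
```

```text
local -86.7 2.5 47.5 q -0.042 r 131.8 F [-2.7  3.   6.8] w 0.3385896005476945 t 14.7
d mm [-2.4  1.6 -5.5] rot [-0.5  -0.22  0.  ] t 14.7 [ 0.4324  0.171  -0.0085] [-2.7  3.   6.8] 0.3385896005476945
```

View pics/s9.png

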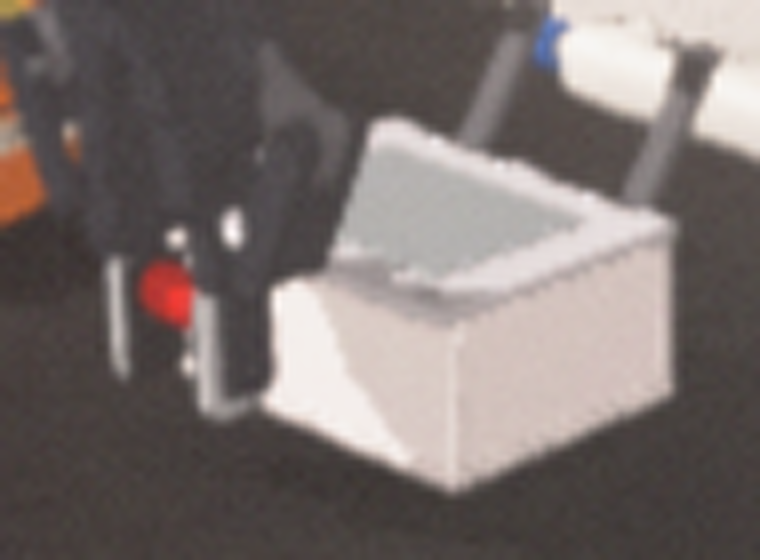

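View pics/w9.png

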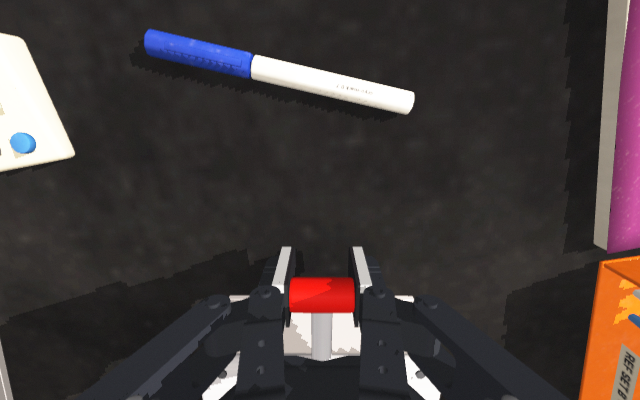

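The stop has been reached: the force rises to 6.8 N and the hatch looks flush with the box rim. Releasing.

Emit:
apply_moves(increments=[[0,0,0,0,0,0,0],[0,0,0,0,0,0,-0.4],[0,0,0,0,0,0,-1],[0,0,0,0,0,0,-1],[0,0,0,0,0,0,-1],[0,0,0,0,0,0,-1],[0,0,0,0,0,0,-1],[0,0,0,0,0,0,-1]])

```text
t: 15.8
eef_pos: [0.4306, 0.1684, -0.0099]
tool_rot: [-0.005, 0.737, 0.676, -0.004]
contact_force: [-0.2, -0.6, 0.8]
gripper_width: 1.005
```

```bash
python3 -c "
from h import *
arc(.0)
import cv2
cv2.imwrite('pics/w10.png',imaging.read_camera('wrist')[:,:,::-1])
"
```

```text
local -88.3 -0.3 46.1 q -0.052 r 133.4 F [-0.2 -0.6  0.8] w 1.0045936890738256 t 15.8
d mm [ 0.3  3.2 -6.9] rot [-0.72  0.   -0.13] t 15.8 [ 0.4306  0.1684 -0.0099] [-0.2 -0.6  0.8] 1.0045936890738256
```

View pics/w10.png

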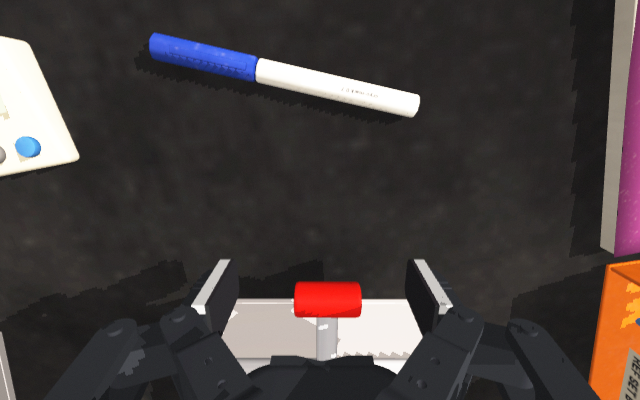

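The fingers are wide open and the bar stands free between them. Retreating straight up.

Emit:
apply_moves(increments=[[0,0,-10,0,0,0,-1],[0,0,-20,0,0,0,-1],[0,0,-30,0,0,0,-1],[0,0,-35,0,0,0,-1],[0,0,-35,0,0,0,-1],[0,0,-30,0,0,0,-1],[0,0,0,0,0,0,-1],[0,0,0,0,0,0,-1]])

```text
t: 16.85
eef_pos: [0.4322, 0.1678, 0.1589]
tool_rot: [-0.005, 0.738, 0.675, -0.003]
contact_force: [-0.7, 0.1, -0.5]
gripper_width: 0.997
```

Emit:
apply_moves(increments=[[0,0,-20,0,0,0,-1],[0,0,0,0,0,0,-1],[0,0,0,0,0,0,-1],[0,0,0,0,0,0,-1],[0,0,0,0,0,0,-1],[0,0,0,0,0,0,-1],[0,0,0,0,0,0,-1],[0,0,0,0,0,0,-1]])

```text
t: 17.85
eef_pos: [0.4292, 0.1661, 0.1743]
tool_rot: [-0.005, 0.737, 0.675, -0.008]
contact_force: [0.0, -0.6, 0.5]
gripper_width: 0.998
```

```bash
python3 -c "
from h import *
arc(.0)
c,s=np.cos(yaw),np.sin(yaw)
for q in (0,.08,.15):
  T=np.array([45-130*np.cos(q),0,53+130*np.sin(q)])/1e3
  W=np.array([[B[0]+c*T[0],B[1]+s*T[0],T[2]]]);print(q,proj('scene',W),proj('wrist',W))
import cv2
cv2.imwrite('pics/s11.png',cv2.resize(imaging.read_camera('scene')[120:270,200:430,::-1],None,fx=3.4,fy=3.4,interpolation=2))
cv2.imwrite('pics/w11.png',imaging.read_camera('wrist')[:,:,::-1])
"
```

```text
local -89.4 -2.7 230.3 q 0.922 r 222.5 F [ 0.  -0.6  0.5] w 0.9976753124049121 t 17.85
d mm [  3.5   7.8 177.1] rot [-1.07  0.25 -0.15] t 17.85 [0.4292 0.1661 0.1743] [ 0.  -0.6  0.5] 0.9976753124049121
0 [[228.96653162 192.38194674]] [[325.17323783 189.61864134]]
0.08 [[228.83096516 188.10516452]] [[325.25282716 192.80905749]]
0.15 [[228.95003    184.27088508]] [[325.32553871 196.41038674]]
```

View pics/s11.png

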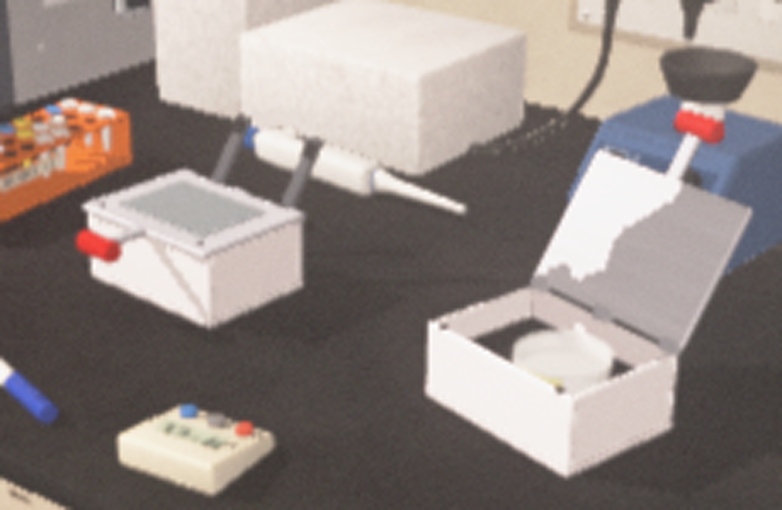

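View pics/w11.png

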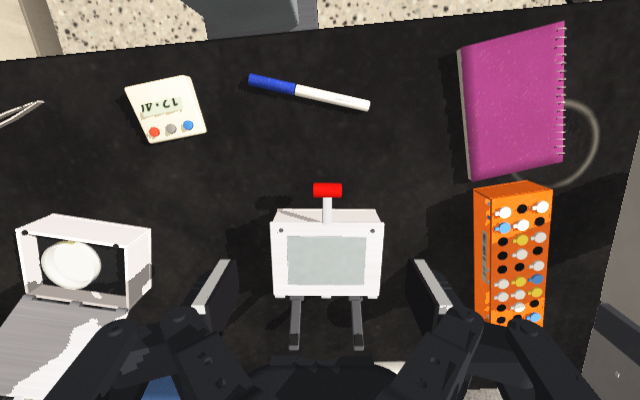

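The scene view shows the grip at (229.1,191.8). The model predicts (229.0,192.4) for q=0, so the hatch is shut. The dish hatch still leans back and the gripper is clear of everything.

```bash
python3 -c "
from station import bot
print(bot.hand_in())"
```

```text
the job is handed in; nothing more can be done
None
```

The hatch on the sensor chip's box is shut and released, and I handed the job in at about 18 s of the 42 s allowed.

I took the red grip by its flat ends and swung the hatch over in small steps along its arc. I lowered it onto its stop at walking pace, let go, and backed straight up.

**Last checks**
- **Chip hatch:** the grip appears within about 1 px of where the scene camera should show it at 0 rad (about 0.01 rad).
- **Contact:** contact force was near zero with the gripper open and clear of everything.
- **Dish hatch:** the other box's hatch still leans back open.
- **Chip:** it can't be seen under the shut lid. It was still in place when last seen at about 0.69 rad, and the fingers never went into the box.

**What disagreed:** the fingertips stood about 34 mm farther back than the reported TCP implied. I caught this in the scene view before grasping and used the camera measurement instead. While pressing the hatch onto its stop, the TCP moved a few mm lower than the model gives for shut. I took this as the pads sliding on the grip; the force reached only about 7 N.

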